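# Board to the line, stop to the board

## Task

On the cut-off station, push the dark board flat against the fence and along it until its leading end meets the scribed line, keeping it flat on the bed. Only then slide the black length stop along the fence until its face just meets the board's tail end, without shifting the board off the line. Leave everything else on the bench alone.

Things in the scene. Friction and masses are not known exactly. Their poses are not given: they have to be found in the camera images.
- bed: The cut-off station, fixed to the bench: a flat white laminate bed 220 mm (x) by 560 mm (y), 18 mm thick, with a straight aluminium fence along its whole length. Origin: centre of the bed's underside, on the bench top. Its y axis runs along the fence, x across the bed from the open near side towards the fence, z up. The fence stands on the bed from x = 40 mm (the face the board goes against) to x = 65 mm and rises 34 mm above the bed. The bed is yawed a little on the bench.
- line (a point): The scribed line: a thin (3 mm) dark straight line drawn across the bed from near its open edge to the fence, then up the fence face and over its top, square to the fence. This point is on the centre of the line, on the bed's top surface, at the foot of the fence face (x 40, y 150, z 18 mm in the bed's frame). Axes as the bed's. Nothing stops the board here.
- board: Dark hardwood board, loose, about 0.3 kg, lying flat on the bed: 60 mm wide (x) by 140 mm long (y) by 30 mm thick (z), plain box. It starts slightly askew and 5 to 40 mm away from the fence, with its leading end short of the line. Origin: centre of its underside; y along its length, +y towards the line; x across it, +x towards the fence.
- board_end (a point): Centre of the board's leading end face (+y end), 15 mm above the bed. On the board's frame at y = +70 mm.
- board_tail (a point): Centre of the board's tail end face (-y end), 15 mm above the bed. On the board's frame at y = -70 mm.
- stop (a joint): Travel of the black length stop along the fence, in m: 0 at the -y end, grows towards +y (towards the board's tail and the line), up to 0.27. About 3 N of friction; it stays where it is left.
- stop_face (a point): Centre of the flat +y face of the stop's plate, the face that meets the board's tail; 15 mm above the bed. The stop: a black saddle riding on top of the fence (top 46 mm above the bed), with a plate 12 mm thick and 40 mm wide hanging in front of the fence face to just over the bed, and an upright grip above the fence. Axes as the bed's.
- stop_grip (a point): Centre of the top of the stop's upright black grip, 26 mm (x) by 20 mm (y), standing 45 mm above the saddle (its top is 91 mm above the bed); it can be pinched or pushed. It lies 37 mm further in x and 19 mm further back in y than the stop face point. Axes as the bed's.
- offcut: Bystander: small wood offcut 32 x 85 x 20 mm lying on the bed behind the fence.
- pencil: Bystander: flat wooden carpenter's pencil, 13 x 170 x 8 mm, lying on the bed behind the fence.
- mallet: Bystander: wooden mallet lying on the bench left of the station (head 60 x 110 x 70 mm, overall 280 mm long).
- glue: Bystander: closed white bottle, 60 mm across, 170 mm tall, standing at the far left.
- screwdriver: Bystander: screwdriver, 200 mm long, lying at the near right.
- hammer: Bystander: hammer, 280 mm long, lying right of the station.
- jar: Bystander: closed clear jar, 72 mm across, 85 mm tall, standing at the far right.
Things that resemble listed ones, but are neither listed nor needed, are in the scene too. There is more than one size of the board; the job needs the largest.

How it is judged:
By the outcome, as a careful person would: the job done as asked, in the order asked, and still so for the second after the job is handed in, with the robot touching nothing.
It also fails if it takes over 61 s, if anything falls off the work surface, if the arm or the gripper's body presses on something with over 40 N, if the wrist force passes 120 N, or if a joint passes its speed limit or range.

## Robot

A 6-joint arm with a two-finger parallel gripper is mounted at the origin on the work surface. World frame = base frame: x ahead of the robot, y to its left, z up, the work surface at z = 0. Lengths are in mm, angles in rad, forces in N, time in s.
With the tool pointing down it reaches from about 300 to 850 mm from the base axis. Payload 4.2 kg.
Tool frame: the origin (TCP) lies on the centre line of the jaws, within the pads' length; the fingertips stand 17 mm ahead of it and the grasp point (between the pads) lies 2 mm behind it; y points along the fingers, z is the direction in which the jaws open and shut, and the axes are right-handed (so a half turn about y gives the same grasp; the last joint's range is limited). The gripper opens to 91 mm and grips with 3 to 60 N. Pads are 32 mm wide; open, the fingers measure 118 mm over their backs; the gripper's body (76 mm by 178 mm) begins 60 mm behind the grasp point.
Start: joints at [1.177, 0.32, 1.565, -0, 1.257, -0.02], TCP at [209.967, 535.308, 230.976] pointing down, gripper open.
Joint ranges: [-3.11, 3.11], [-0.84, 2.01], [0.21, 2.61], [-1.34, 4.49], [0.05, 2.63], [-2.56, 2.56]. Speed limits (rad/s): [2.57, 2.57, 3.14, 3.14, 3.14, 3.14].

## Interface

Orientations are given as a unit quaternion [x, y, z, w].
In Python, from plant import reach, line_to, move_j, gripper_to, sleep, solve_ik, observe, get_image, camera_params, Unreachable, finish_job gives the robot as it stands. Calls block until the motion is done:
- reach(position, orientation): joint-space move of the TCP to a pose.
- line_to(position, speed=150, rotation=None, contact_N=None): straight line of the TCP; rotation=None keeps the orientation; speed is the mean speed in mm/s. With contact_N (N) it stops when the force on the tool has changed by that much, and returns True; else False.
- move_j(angles): joint-space move.
- gripper_to(opening): finger opening in mm; the grip force is fixed at half the most; returns when the fingers have stopped.
- sleep(seconds).
- solve_ik(position, orientation): joint angles nearest the present ones, or None.
- observe(): the state.
- get_image(name): name is "scene" or "side" or "wrist"; returns the picture (420x560x3 uint8, red, green, blue); there is no depth.
- camera_params(name): a dict with "camera_matrix" (3x3 intrinsics, pixels), "D" ([k1, k2, p1, p2, k3] as OpenCV has them; the pictures are not rectified), "view" (4x4, takes a point from world to camera coordinates). Camera axes: x right, y down, z forward; pixel columns grow to the right and rows downward; lengths in mm; the calibration is good to about 2 mm. A picture is of the moment at which its call begins: read the wrist's pose just before it. camera_params takes no time and is no camera call; for the wrist camera it gives the pose at the moment of the call.
A pose or a line that the arm cannot do raises Unreachable and nothing moves.
- finish_job(): hands the job in, once; it reports no verdict.
The state is a dict: "time": time; "joint_positions": joint angles; "qvel": joint speeds; "tau": joint torques, N m; "position": TCP position; "eef_rot": TCP orientation; "wrist_force": force on the tool from outside, world axes, zero at the start; "moment": the same for the moment, N m; "width": finger opening in mm.
Only numpy, scipy, OpenCV 4.12 (cv2) and the standard library are available. Lean on these libraries where they do the work, as an engineer would, in place of code of your own. Each camera call takes 0.05 s, during which the arm holds its last target.

## Working session

There is one attempt and no reset: what is moved stays moved. The work goes in short steps, each a Python script; the robot and the scene stay as the last script left them, time stands still between calls to the robot, and variables do not carry over. Pictures are saved under pics/ and viewed, and the job is handed in when it is done.

```bash
ls; mkdir -p pics
python3 - <<'E'
from plant import *
import cv2
o=observe(); print(o)
for n in ["scene","side","wrist"]:
    p=camera_params(n); im=get_image(n); print(n,p)
    cv2.imwrite(f"pics/a_{n}.png",im[:,:,::-1])
E
```

```text
pics
{'time': 0.0, 'joint_positions': array([ 1.17700484e+00,  3.20320147e-01,  1.56568851e+00, -9.67603303e-06,
        1.25741488e+00, -1.99981610e-02]), 'qvel': array([-0.00016943, -0.00033634,  0.00180425,  0.00023985,  0.0007795 ,
       -0.00047133]), 'tau': array([-7.00441378e-04, -4.12477756e+01, -2.31978464e+01,  7.26189651e-02,
        4.55129310e-02, -1.32246309e-04]), 'position': array([209.77550091, 534.8464502 , 230.10036557]), 'eef_rot': array([ 0.69542702, -0.13151656,  0.13125698, -0.69415867]), 'wrist_force': array([0.12565287, 0.43761155, 0.35635031]), 'moment': array([ 0.00986545, -0.01299774, -0.02605825]), 'width': 90.98684815471219}
scene {'camera_matrix': array([[387.26819565,   0.        , 274.81481249],
       [  0.        , 387.26819565, 215.66487134],
       [  0.        ,   0.        ,   1.        ]]), 'D': array([-0.0804316,  0.       ,  0.       ,  0.       ,  0.       ]), 'view': array([[-8.37525456e-01,  5.46398229e-01,  2.94507131e-04,
         3.97895619e+02],
       [ 3.01185527e-01,  4.62110206e-01, -8.34111165e-01,
        -9.17979289e+01],
     
[... 666 characters left out ...]
.45050770e+03],
       [ 0.00000000e+00,  0.00000000e+00,  0.00000000e+00,
         1.00000000e+00]])}
wrist {'camera_matrix': array([[326.53294584,   0.        , 279.58599994],
       [  0.        , 326.53294584, 217.05462782],
       [  0.        ,   0.        ,   1.        ]]), 'D': array([0.0253271, 0.       , 0.       , 0.       , 0.       ]), 'view': array([[ 3.65948403e-01,  9.30634962e-01, -5.76860631e-04,
        -5.75532570e+02],
       [ 9.01203388e-01, -3.54220398e-01,  2.49720568e-01,
        -2.72325032e+01],
       [ 2.32194356e-01, -9.19047119e-02, -9.68317771e-01,
         3.89762754e+02],
       [ 0.00000000e+00,  0.00000000e+00,  0.00000000e+00,
         1.00000000e+00]])}
```

View pics/a_scene.png

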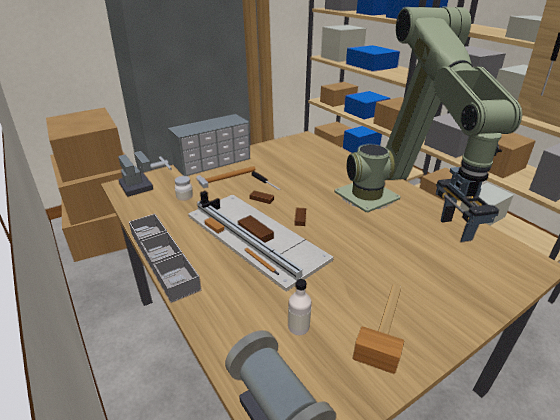

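View pics/a_side.png

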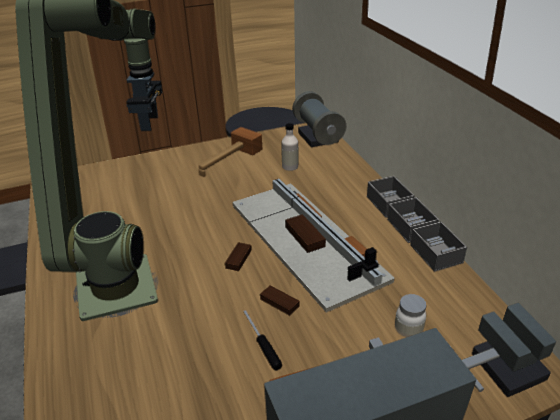

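View pics/a_wrist.png

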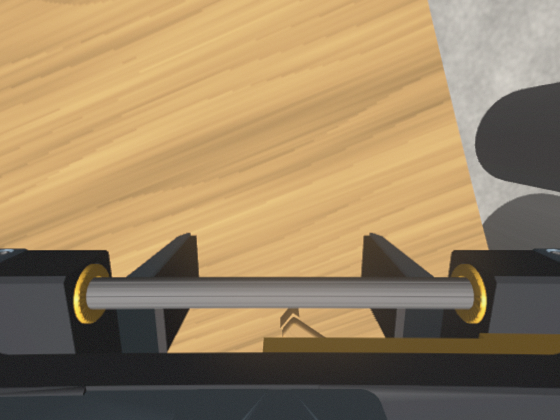

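The scene view shows the station with the board at about (256,228), the stop at (208,200) and the line near (293,247). In the side view the board is at (305,232), the stop at (363,265) and the line at (270,218). Next I'll take a coarse measurement from these views.

```bash
cat > h.py <<'E'
import numpy as np, cv2
from plant import *
def ray(p,uv):
    uv=np.array(uv,float).reshape(-1,1,2)
    n=cv2.undistortPoints(uv,p["camera_matrix"],np.array(p["D"])).reshape(-1,2)
    R=p["view"][:3,:3]; t=p["view"][:3,3]
    d=np.c_[n,np.ones(len(n))]@R; return -R.T@t, d
def onz(p,uv,z):
    c,d=ray(p,uv); return c+d*((z-c[2])/d[:,2])[:,None]
def proj(p,X):
    X=np.array(X,float).reshape(-1,3); R=p["view"][:3,:3]; t=p["view"][:3,3]
    return cv2.projectPoints(X,cv2.Rodrigues(R)[0],t,p["camera_matrix"],np.array(p["D"]))[0].reshape(-1,2)
def grab(n,name=None):
    p=camera_params(n); im=get_image(n)[:,:,::-1].copy()
    if name: cv2.imwrite(f"pics/{name}.png",im)
    return p,im
def crop(im,x,y,w,h,s,name): cv2.imwrite(f"pics/{name}.png",cv2.resize(im[y:y+h,x:x+w],None,fx=s,fy=s,interpolation=cv2.INTER_CUBIC))
E
python3 - <<'E'
from h import *
a=cv2.imread("pics/a_side.png");crop(a,225,170,180,145,4.4,"b_side")
a=cv2.imread("pics/a_scene.png");crop(a,180,180,165,115,4.8,"b_scene")
E
```

```text
(no output)
```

View pics/b_side.png

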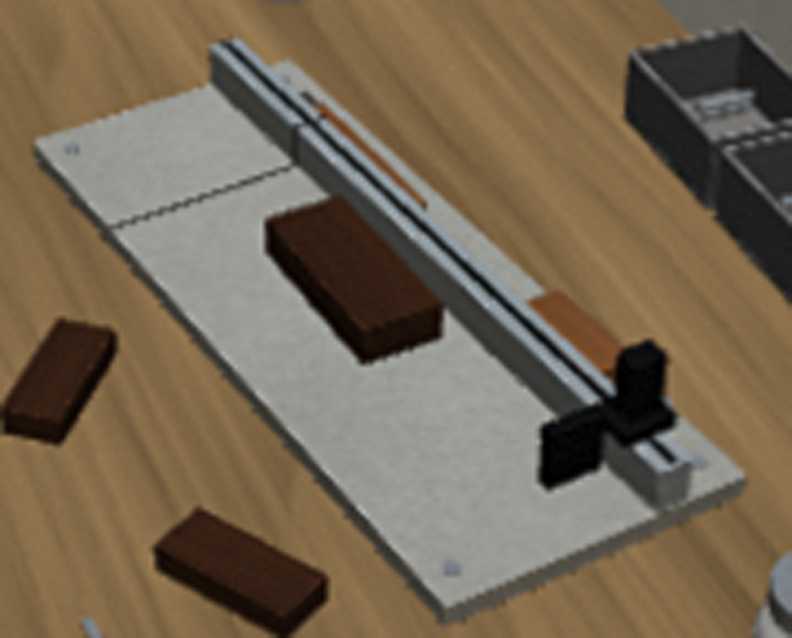

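View pics/b_scene.png

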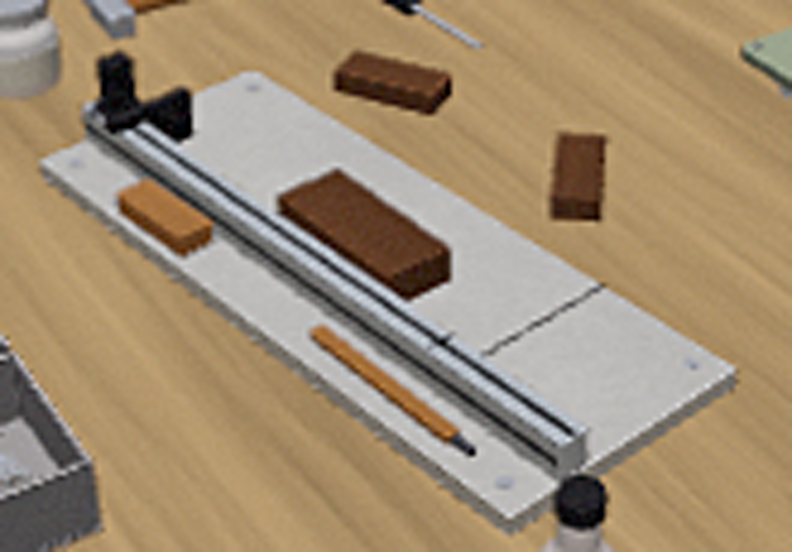

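Side crop: top bed corners are at (37,142), (445,606) and (745,478), the line runs from (112,226) to (293,167), and the board's top corners are at (267,220), (338,197), (441,308) and (365,335).

Run:
```python
from h import *
ps=camera_params("side");pc=camera_params("scene")
S=lambda l:np.array(l)/4.4+[225,170]-0.4
C=lambda l:np.array(l)/4.8+[180,180]-0.4
np.set_printoptions(precision=1,suppress=True)
print("bed side",onz(ps,S([[37,142],[445,606],[745,478]]),18))
print("bed scene",onz(pc,C([[735,372],[250,72],[42,160],[510,522]]),18))
print("line",onz(ps,S([[112,226],[293,167]]),18), onz(pc,C([[603,286],[485,353]]),18))
print("board",onz(ps,S([[267,220],[338,197],[441,308],[365,335]]),48), onz(pc,C([[450,251],[404,275],[279,202],[336,171]]),48))
print("fence ends", onz(ps,S([[230,40],[690,462]]),52))
print("plate",onz(ps,S([[541,427],[602,400]]),18+46))
print("grip",onz(ps,S([[645,347]]),109),onz(pc,C([[115,57]]),109))
```

```text
bed side [[ 410.8  253.5   18. ]
 [ 496.9 -295.    18. ]
 [ 710.9 -263.8   18. ]]
bed scene [[ 414.2  260.7   18. ]
 [ 503.6 -289.6   18. ]
 [ 713.1 -256.8   18. ]
 [ 628.8  296.6   18. ]]
line [[430.8 131.5  18. ]
 [574.7 152.   18. ]] [[431.4 130.5  18. ]
 [548.1 147.9  18. ]]
board [[520.3  58.4  48. ]
 [575.2  65.5  48. ]
 [590.7 -74.7  48. ]
 [534.5 -82.3  48. ]] [[524.7  66.5  48. ]
 [568.3  73.2  48. ]
 [599.  -57.6  48. ]
 [541.3 -71.1  48. ]]
fence ends [[ 573.9  282.5   52. ]
 [ 665.6 -270.7   52. ]]
plate [[ 590.7 -221.2   64. ]
 [ 635.7 -212.5   64. ]]
grip [[ 654.5 -225.3  109. ]] [[ 650.8 -228.5  109. ]]
```

```bash
cat >> h.py <<'E'
from scipy.spatial.transform import Rotation as Ro
def Rtool(yaw,flip=False):
    bx=np.array([np.cos(yaw),np.sin(yaw),0]);by=np.array([-np.sin(yaw),np.cos(yaw),0])
    s=-1 if flip else 1
    return Ro.from_matrix(np.c_[s*bx,[0,0,-1],s*by]).as_quat()
E
python3 - <<'E'
from h import *
np.set_printoptions(precision=3,suppress=True)
o=observe();R=Ro.from_quat(o["eef_rot"]).as_matrix();print(R)
p=camera_params("wrist");V=p["view"];c=-V[:3,:3].T@V[:3,3]
print("cam in tool",R.T@(c-o["position"]),"axes\n",R.T@V[:3,:3].T)
for f in (0,1):
  for P in ([520,0,330],[450,0,330],[450,80,250],[545,-20,40],[650,-260,80],[640,0,90]):
    print(f,P,solve_ik(P,Rtool(.155,f)))
E
```

```text
[[ 0.931 -0.001  0.365]
 [-0.365 -0.001  0.931]
 [-0.    -1.    -0.001]]
cam in tool [ -70.452 -153.693    0.982] axes
 [[ 0.001  0.968  0.25 ]
 [-0.001 -0.25   0.968]
 [ 1.    -0.001  0.001]]
0 [520, 0, 330] [-0.022  0.185  1.502 -0.     1.455 -1.748]
0 [450, 0, 330] [-0.026  0.068  1.64  -0.     1.433 -1.751]
0 [450, 80, 250] [ 0.151  0.12   1.782 -0.     1.24  -1.575]
0 [545, -20, 40] [-0.058  0.466  1.883 -0.     0.793 -1.784]
0 [650, -260, 80] [-0.397  0.624  1.446 -0.     1.071 -2.123]
0 [640, 0, 90] [-0.018  0.531  1.598 -0.     1.013 -1.744]
1 [520, 0, 330] [-0.022  0.185  1.502  0.     1.455  1.394]
1 [450, 0, 330] [-0.026  0.068  1.64   0.     1.433  1.39 ]
1 [450, 80, 250] [ 0.151  0.12   1.782 -0.     1.24   1.567]
1 [545, -20, 40] [-0.058  0.466  1.883 -0.     0.793  1.358]
1 [650, -260, 80] [-0.397  0.624  1.446 -0.     1.071  1.019]
1 [640, 0, 90] [-0.018  0.531  1.598 -0.     1.013  1.398]
```

Run:
```python
from h import *
reach([495,5,300],Rtool(.155,True)); sleep(.2)
p,im=grab("wrist","c_w")
np.save("c_w.npy",p,allow_pickle=True)
print(observe()["time"],observe()["position"])
```

```text
2.5667 [495.01378725   5.44727394 299.91649001]
```

View pics/c_w.png

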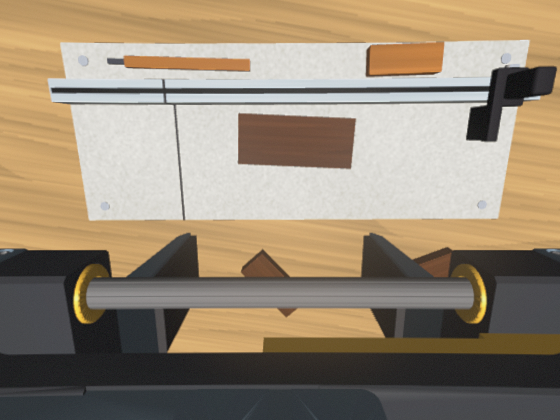

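The wrist view shows the bed with corners at about (61,43), (528,41), (498,219) and (90,221). The line runs from (175,104) to (184,219). The board's corners are (239,114), (355,118), (351,168) and (238,163), and the stop plate is near (482,125). I'll measure these with masks next.

```bash
cat >> h.py <<'E'
def boardquad(im,roi=(0,0,560,230)):
    x,y,w,h=roi; b=im[y:y+h,x:x+w].astype(int)
    m=((b.max(2)<150)&(b[:,:,2]-b[:,:,0]>15)&(b[:,:,2]<135)&(b[:,:,2]>35)).astype(np.uint8)
    m=cv2.morphologyEx(m,cv2.MORPH_OPEN,np.ones((3,3)))
    cs,_=cv2.findContours(m,cv2.RETR_EXTERNAL,cv2.CHAIN_APPROX_NONE)
    c=max(cs,key=cv2.contourArea); 
    return c.reshape(-1,2)+[x,y], m
E
python3 - <<'E'
from h import *
np.set_printoptions(precision=2,suppress=True)
p=np.load("c_w.npy",allow_pickle=True).item(); im=cv2.imread("pics/c_w.png")
c,m=boardquad(im)
print("area",cv2.contourArea(c),c.min(0),c.max(0))
w=onz(p,c,48)[:,:2].astype(np.float32)
r=cv2.minAreaRect(w);print("board",r,cv2.boxPoints(r))
# line: darkest column per row
g=cv2.cvtColor(im,cv2.COLOR_BGR2GRAY).astype(float)
pts=[]
for v in range(110,214,4):
    s=255-g[v,165:195]; s=s-np.median(s); s[s<15]=0
    if s.sum()>0: pts.append([165+(s*np.arange(30)).sum()/s.sum(),v])
L=onz(p,pts,18); d=cv2.fitLine(L[:,:2].astype(np.float32),cv2.DIST_L2,0,.01,.01).ravel()
print("line",d,np.arctan2(d[1],d[0]),len(pts)); res=(L[:,:2]-d[2:])@[-d[1],d[0]];print(res.std())
# bed near edge & far edge white mask transitions
hs=cv2.cvtColor(im,cv2.COLOR_BGR2HSV)
white=((hs[:,:,1]<40)&(hs[:,:,2]>150)).astype(np.uint8)
near=[];far=[];ff=[];ft=[]
for u in list(range(110,170,4))+list(range(200,235,4))+list(range(365,460,4)):
    col=white[:,u]; v=np.where(col[180:232])[0]; near.append([u,180+v.max()+.5])
    v=np.where(col[30:60])[0]; far.append([u,30+v.min()-.5]) if len(v) else 0
for nm,q in (("near",near),("far",far)):
    W=onz(p,q,18)[:,:2].astype(np.float32);d=cv2.fitLine(W,cv2.DIST_HUBER,0,.01,.01).ravel();print(nm,d,np.arctan2(-d[0],d[1]))
crop(im,50,70,200,60,4,"c_f1");crop(im,400,40,160,120,5,"c_f2")
E
```

```text
area 5513.5 [238 114] [354 167]
board ((557.6832885742188, -2.4003143310546875), (58.375526428222656, 138.01292419433594), 6.414002418518066) [[520.97  62.91]
 [536.39 -74.24]
 [594.4  -67.71]
 [578.98  69.43]]
line [  0.99   0.16 508.67 143.19] 0.15977141 26
0.11583534455196351
near [  0.16  -0.99 452.11  -7.85] -2.9824152
far [  0.16  -0.99 665.17  44.69] -2.9827552
```

View pics/c_f1.png

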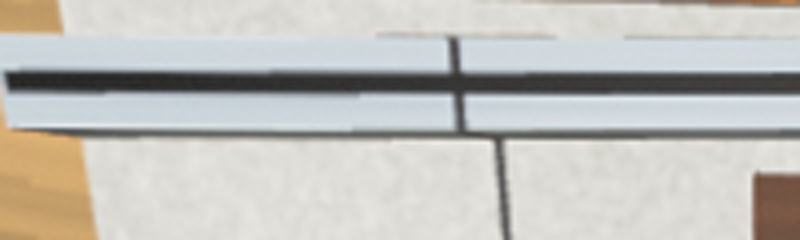

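View pics/c_f2.png

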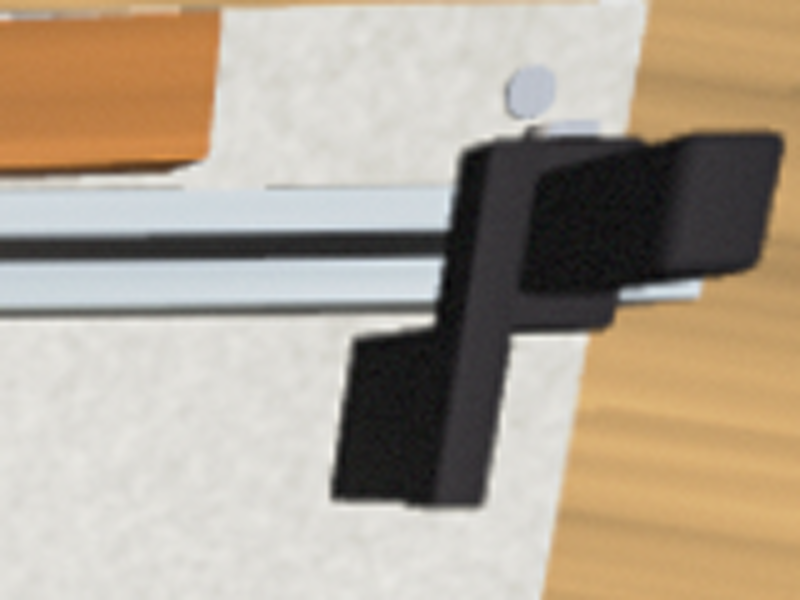

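Measured: bed yaw 0.159 rad and origin about (561.6, -0.2). The width comes out at 218.7 mm (true 220). The board is at bed (-4, -2), 2.7° askew, and measures 58 × 138 mm, so it is the large one. First I'll push it to the fence with both open fingers.

```bash
cat >> h.py <<'E'
YAW=.159; B0=np.array([561.6,-.2])
bx=np.array([np.cos(YAW),np.sin(YAW)]);by=np.array([-np.sin(YAW),np.cos(YAW)])
Q=Rtool(YAW,True)
def W(x,y,z): return list(B0+x*bx+y*by)+[z]
def Bd(P): P=np.asarray(P); d=P[...,:2]-B0; return np.stack([d@bx,d@by],-1)
def st(msg=""):
    o=observe(); f=o["wrist_force"]
    print(msg,"t %.2f"%o["time"],"bed",np.round(Bd(o["position"]),2),"z %.2f"%o["position"][2],"F bed",np.round([f[:2]@bx,f[:2]@by,f[2]],1),"w %.1f"%o["width"]); return o
E
python3 - <<'E'
from h import *
reach(W(-82,-1.6,110),Q)
line_to(W(-82,-1.6,41),120); st("down")
print(line_to(W(-56,-1.6,41),100,contact_N=10)); st()
print(line_to(W(-28,-1.6,41),30,contact_N=9)); st("push")
sleep(.2); st()
p,im=grab("wrist","d_w"); np.save("d_w.npy",p,allow_pickle=True)
E
```

```text
down t 4.08 bed [-80.98  -1.77] z 41.90 F bed [-0.4  1.3  0.5] w 91.2
False
 t 4.49 bed [-55.82  -1.62] z 41.39 F bed [-0.7  0.3  0.4] w 91.1
True
push t 5.16 bed [-38.14  -1.44] z 40.34 F bed [-0.3  0.4  0.3] w 91.5
 t 5.36 bed [-39.27  -1.31] z 40.06 F bed [-0.4 -0.4 -0. ] w 91.1
```

View pics/d_w.png

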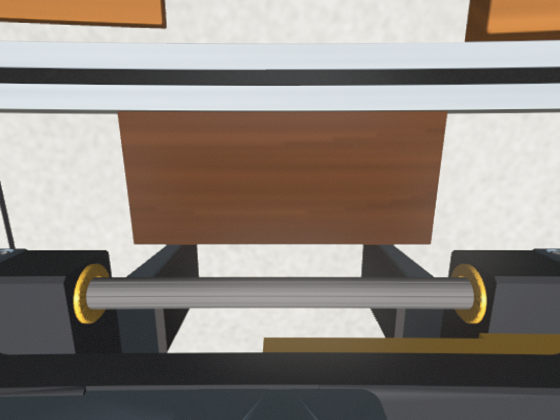

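The board now sits flush to the fence face along its whole length, with its top edge from (119,111) to (447,111). Next I'll push it along from the tail with the fingers closed, stopping about 8 mm short so I can measure.

Run:
```python
from h import *
line_to(W(-50,-1.5,41),60); line_to(W(-50,-1.5,105),200); gripper_to(0)
reach(W(11,-108,105),Q); line_to(W(11,-108,41),120); st("behind")
print(line_to(W(11,-12,41),45,contact_N=15)); st("push"); sleep(.2); st()
line_to(W(11,-30,41),80); line_to(W(11,-30,150),250); 
reach(W(-20,80,200),Q); sleep(.3); st("look")
p,im=grab("wrist","e_w"); np.save("e_w.npy",p,allow_pickle=True)
```

```text
behind t 8.81 bed [  11.4  -107.65] z 41.56 F bed [ 0.9 -0.1  0.2] w 0.6
False
push t 11.09 bed [ 10.98 -12.03] z 41.00 F bed [-0.8 -0.2 -0.5] w 0.7
 t 11.29 bed [ 10.93 -12.04] z 40.96 F bed [-0.1 -1.4  0.2] w 0.2
look t 13.12 bed [-20.02  79.15] z 199.16 F bed [-0.5 -0.1 -0.6] w 0.4
```

View pics/e_w.png

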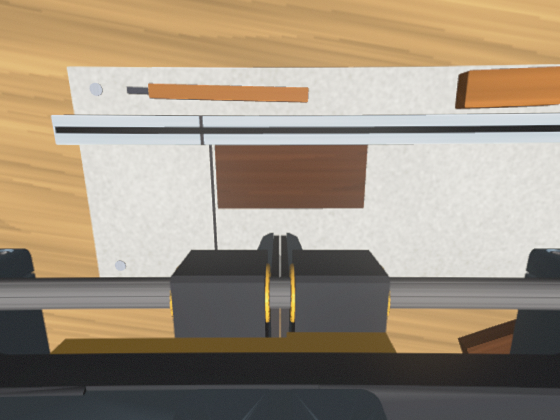

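The board is still flush with the fence. Its leading end is at u≈216, and the line runs from (211,146) to (216,248), just left of it. I'll look from directly above the line to measure the gap.

```bash
cat >> h.py <<'E'
def measure(name):
    """camera above line, returns bed y of line and of board end/tail, board angle"""
    p,im=grab("wrist",name); np.save(name+".npy",p,allow_pickle=True)
    return p,im
def fit(Wp):
    d=cv2.fitLine(np.asarray(Wp,np.float32),cv2.DIST_HUBER,0,.01,.01).ravel()
    return d
E
python3 - <<'E'
from h import *
reach(W(-25,150,130),Q); sleep(.3); st("look")
p,im=grab("wrist","f_w"); np.save("f_w.npy",p,allow_pickle=True)
crop(im,180,40,200,150,4,"f_c")
E
```

```text
look t 13.95 bed [-24.22 149.22] z 131.08 F bed [-0.3 -0.1  0.1] w 0.6
```

View pics/f_w.png

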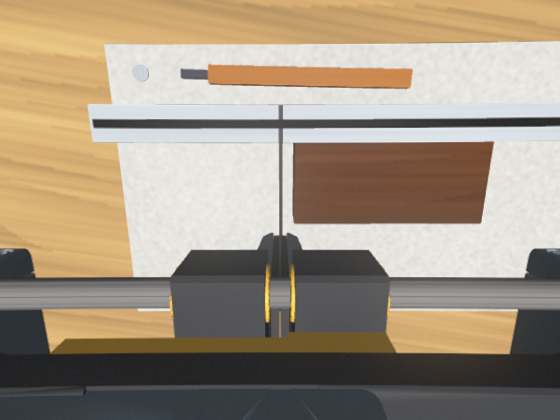

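View pics/f_c.png

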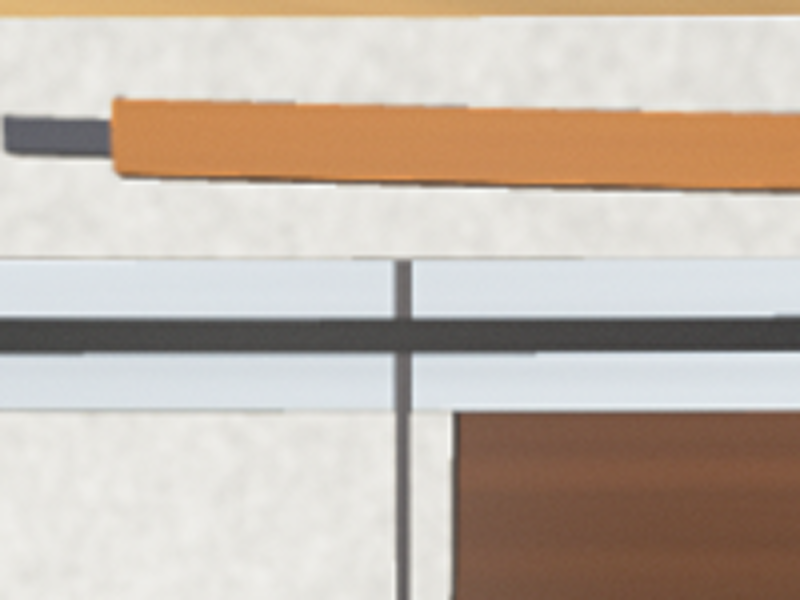

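The line is at u≈281, and the board's end face and top edge are at u≈293–294. I'll take these to sub-pixel accuracy.

```bash
cat >> h.py <<'E'
def gap(p,im,vs,u0,u1,ub,verbose=True):
    """rows vs; line searched in u0..u1; board end: bright->dark edges up to ub"""
    g=cv2.cvtColor(im,cv2.COLOR_BGR2GRAY).astype(float); L=[];T=[];E=[]
    for v in vs:
        s=np.median(g[v,u0-12:u0])-g[v,u0:u1]; s[s<20]=0
        if s.sum(): L.append([u0+(s*np.arange(len(s))).sum()/s.sum(),v])
        r=g[v,u1:ub]; hi=np.median(g[v,u0-12:u0]); lo=np.min(r[-8:])
        th=(hi+ g[v,ub-8:ub].mean())/2; k=np.where(r<th)[0][0]
        E.append([u1+k-(th-r[k])/(r[k-1]-r[k]),v])
    yl=Bd(onz(p,L,18))[:,1]; et=Bd(onz(p,E,48)); eb=Bd(onz(p,E,18))
    print("line y",np.median(yl),yl.std(),"edge as bottom",np.median(eb[:,1]),"as top",np.median(et[:,1]),"slope",np.polyfit(et[:,0],et[:,1],1)[0],
      "line slope",np.polyfit(Bd(onz(p,L,18))[:,0],yl,1)[0])
E
python3 - <<'E'
from h import *
p=np.load("f_w.npy",allow_pickle=True).item(); im=cv2.imread("pics/f_w.png")
gap(p,im,range(150,216,3),272,288,312)
# row dump
g=cv2.cvtColor(im,cv2.COLOR_BGR2GRAY);print(g[170,274:302]); print(g[205,274:302])
# fence-top line
E=[]
for v in (108,112,116,132,136):
    s=np.median(g[v,262:272])-g[v,272:290].astype(float); s[s<20]=0; E.append([272+(s*np.arange(18)).sum()/s.sum(),v])
print("line on top",Bd(onz(p,E,52)))
# fence foot/top front edge
for u in (200,230,255,320,380,440): print(u, g[100:106,u], g[138:146,u])
print(Bd(onz(p,[[200,141.5],[255,141.5]],52)))
E
```

```text
line y 149.85314795435883 0.04029164413752397 edge as bottom 140.09181564802003 as top 141.22716573835834 slope -0.0015576752240524252 line slope 0.0003761025294162843
[225 223 223 225 205 123 100 106 169 227 229 226 226 227 229 228 229 229
 197 103  80  91  97  94  95  95  95  94]
[233 233 233 234 234 136  94 100 162 225 228 225 226 228 229 231 233 233
 165  87  95  96  95  94  94  94  94  95]
line on top [[ 62.52859742 149.89014279]
 [ 59.96050649 149.89593274]
 [ 57.37615993 149.8981836 ]
 [ 46.87435823 149.91887672]
 [ 44.20729244 149.91842077]]
200 [228 230 231 231 205 229] [223 222 223 222 195 213 228 230]
230 [228 229 229 227 204 221] [223 224 225 222 196 217 234 232]
255 [230 228 228 230 211 221] [226 224 225 223 214 221 232 230]
320 [226 227 226 224 194 219] [225 225 227 231 183  98  92  94]
380 [222 222 224 223 211 224] [226 226 226 232 169 101  91  94]
440 [220 219 221 221 223 225] [226 226 226 234 119  89  90  91]
[[ 40.55204282 205.56672457]
 [ 40.54168853 167.45390243]]
```

The line is at bed y = 149.85, and the board's end (bottom edge) is at 140.1, square and flush. The last push ended at TCP y = -12.0, so I need another 9.75 mm, which puts the TCP at -2.3.

Run:
```python
from h import *
line_to(W(-25,120,130),300); reach(W(11,-30,120),Q); line_to(W(11,-30,41),150); st("behind")
line_to(W(11,-16,41),60)
line_to(W(11,-2.3,41),20,contact_N=15); st("push"); sleep(.25); st()
line_to(W(11,-22,41),60); line_to(W(11,-22,120),250); 
reach(W(-25,150,130),Q); sleep(.3); st("look")
p,im=grab("wrist","g_w"); np.save("g_w.npy",p,allow_pickle=True)
crop(im,220,90,160,120,5,"g_c")
```

```text
behind t 15.59 bed [ 11.63 -29.31] z 41.68 F bed [-0.4  0.7  0.9] w 0.3
push t 16.81 bed [11.01 -2.11] z 40.99 F bed [-0.5 -0.1 -0. ] w 0.5
 t 17.06 bed [10.91 -2.13] z 40.93 F bed [-0.6  0.1  0.1] w 0.9
look t 19.03 bed [-24.7  148.87] z 129.84 F bed [ 0.8 -1.1 -0.5] w 0.3
```

View pics/g_c.png

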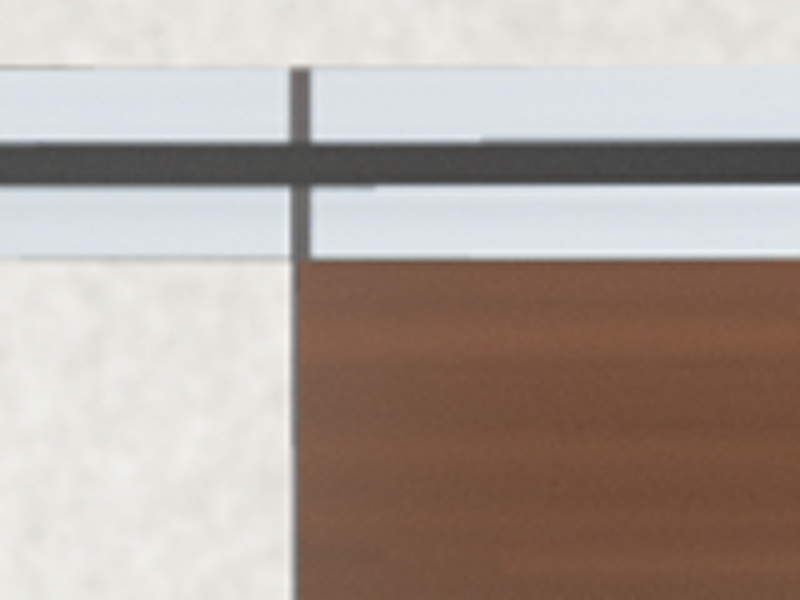

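The board's end now covers the right half of the line, and only a thin strip shows at crop u≈296. I'll quantify it from the fence-top line and the brown edge.

```bash
cat > endm.py <<'E'
from h import *
def endmeas(p,im,v0=148,v1=208):
    f=im.astype(float); rb=f[:,:,2]-f[:,:,0]; g=f.mean(2)
    E=[];D=[]
    for v in range(v0,v1,3):
        r=rb[v,265:310]; th=(np.median(r[-12:])+np.median(r[:8]))/2; k=np.where(r>th)[0][0]
        E.append([265+k-(r[k]-th)/(r[k]-r[k-1]),v])
        q=g[v,265:310]; th=(np.median(q[-12:])+np.median(q[:8]))/2; k=np.where(q<th)[0][0]
        D.append([265+k-(th-q[k])/(q[k-1]-q[k]),v])
    b=Bd(onz(p,E,48)); print("brown top edge y",np.median(b[:,1]),"at u",np.median(np.array(E)[:,0]),"slope",np.polyfit(b[:,0],b[:,1],1)[0])
    b=Bd(onz(p,D,18)); print("dark left edge as z18 (line far edge)",np.median(b[:,1]))
    for vt in range(108,138,4):
        pass
    T=[]
    for v in (108,111,114,131,134,137):
        s=np.median(g[v,255:270])-g[v,268:295]; s[s<20]=0; T.append([268+(s*np.arange(27)).sum()/s.sum(),v])
    print("line on fence top",np.median(Bd(onz(p,T,52))[:,1]))
E
python3 - <<'E'
from endm import *
p=np.load("g_w.npy",allow_pickle=True).item(); im=cv2.imread("pics/g_w.png")
endmeas(p,im); print(im[170,272:288].tolist())
E
```

```text
brown top edge y 150.0298791785869 at u 279.57321428571424 slope -0.0017358047388630383
dark left edge as z18 (line far edge) 151.30968603478112
line on fence top 149.89631338412858
[[224, 228, 230], [222, 227, 228], [220, 226, 227], [219, 224, 225], [221, 226, 228], [224, 229, 231], [150, 154, 158], [104, 105, 110], [78, 93, 122], [74, 90, 122], [74, 92, 121], [71, 89, 119], [74, 90, 123], [72, 89, 120], [73, 90, 122], [73, 89, 121]]
```

The board's end is at 150.0 and the line at 149.9, with the board square and flush. The tail is therefore at y ≈ 10.0, and the finger's contact offset is 12.1 mm. Next I'll locate the stop's grip in the earlier image.

Run:
```python
from h import *
np.set_printoptions(precision=1,suppress=True)
p=np.load("c_w.npy",allow_pickle=True).item()
C=lambda l:np.array(l)/5+[400,40]-.4
print("grip top",Bd(onz(p,C([[688,135],[782,133],[757,268],[662,278]]),109)))
print("plate top/face (z?)",Bd(onz(p,C([[435,505],[486,505]]),64)))
print("plate foot",Bd(onz(p,C([[332,500]]),19)))
ps=camera_params("side");print("side grip",Bd(onz(ps,np.array([[645,347]])/4.4+[225,170],109)))
for y in (-295,-275,-33): print(solve_ik(W(57,y,102),Q))
```

```text
grip top [[  64.5 -229.2]
 [  64.5 -246.6]
 [  40.5 -247.2]
 [  39.  -229.5]]
plate top/face (z?) [[  -4.8 -220.4]
 [  -5.  -231.9]]
plate foot [[  -4.5 -221.7]]
side grip [[  56.  -238.8]]
[-0.4  0.6  1.4 -0.   1.1  1. ]
[-0.4  0.6  1.4 -0.   1.1  1. ]
[-0.1  0.5  1.6 -0.   1.   1.4]
```

The grip is at bed (52, -238), measuring about 25 × 18 mm. The face is at about -220 and the plate about 11.5 mm thick, all as expected. I'll push from behind with the same finger face and the same 24 mm overlap, stopping 3 mm short.

Run:
```python
from h import *
line_to(W(-25,140,180),250); reach(W(52,-277,185),Q); st()
line_to(W(52,-277,102),150); st("behind")
print(line_to(W(52,-60,102),70,contact_N=25)); st("push1")
print(line_to(W(52,-34.1,102),25,contact_N=15)); st("push2"); sleep(.2); st()
line_to(W(52,-45,102),60); line_to(W(52,-45,150),250)
reach(W(-25,10,150),Q); sleep(.3); st("look")
p,im=grab("wrist","i_w"); np.save("i_w.npy",p,allow_pickle=True)
crop(im,220,60,160,120,5,"i_c")
```

```text
t 21.00 bed [  52.39 -275.53] z 185.05 F bed [-0.2 -0.7 -0.2] w 0.6
behind t 21.70 bed [  52.79 -276.9 ] z 103.00 F bed [-0.6  0.5  0.8] w 0.2
False
push1 t 24.95 bed [ 51.87 -60.05] z 101.97 F bed [-1.6 -3.   0.5] w 0.5
False
push2 t 26.13 bed [ 52.49 -33.83] z 102.16 F bed [-0.7 -1.2  0.2] w 0.7
 t 26.33 bed [ 52.46 -33.85] z 102.16 F bed [-0.2 -1.5 -0.2] w 0.4
look t 27.77 bed [-24.38   9.55] z 149.63 F bed [-0.1 -1.  -0.5] w 0.3
```

View pics/i_w.png

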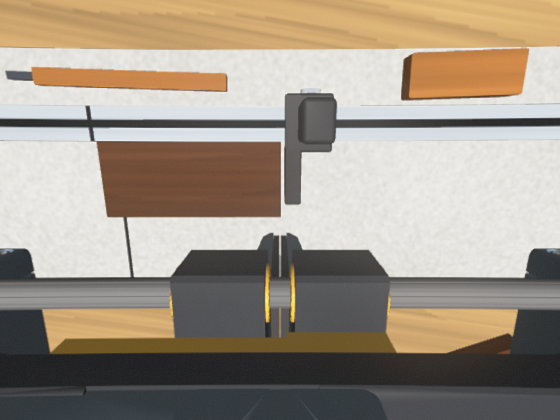

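View pics/i_c.png

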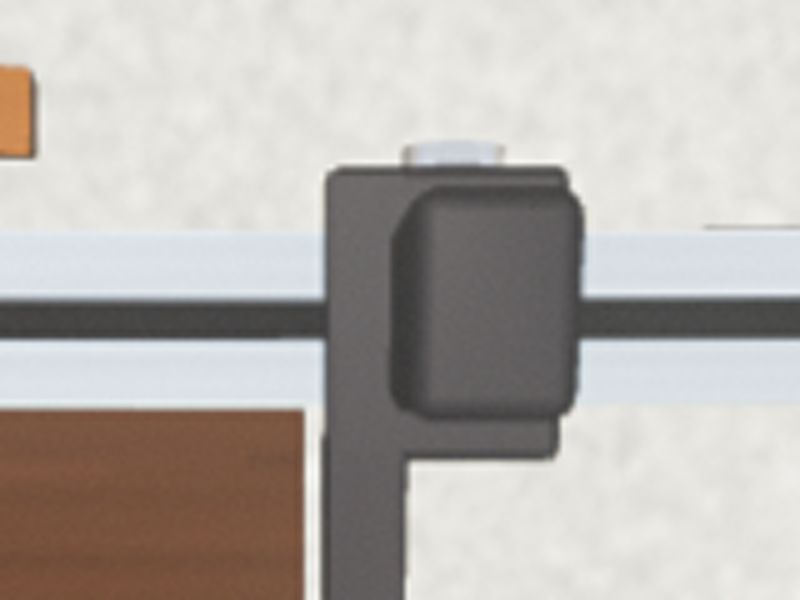

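The stop is parked just short: the board's tail edge is at u≈281 and the plate's face at u≈284, with a sliver of bed between them.

```bash
cat > gapm.py <<'E'
from h import *
def gapmeas(p,im,v0=152,v1=200,u0=255,u1=300):
    f=im.astype(float); rb=f[:,:,2]-f[:,:,0]; g=f.mean(2); E=[];P=[]
    for v in range(v0,v1,3):
        r=rb[v,u0:u1]; th=(np.median(r[:10]))/2; k=np.where(r<th)[0][0]
        E.append([u0+k-1+(r[k-1]-th)/(r[k-1]-r[k]),v])
        q=g[v]; k=int(E[-1][0]+1); m=k+np.argmax(q[k:k+8]); th=(q[m]+55)/2
        j=m+np.where(q[m:m+10]<th)[0][0]; P.append([j-1+(q[j-1]-th)/(q[j-1]-q[j]),v])
    e=Bd(onz(p,E,48));print("tail y",np.median(e[:,1]),"u",np.median(np.array(E)[:,0]),"slope",np.polyfit(e[:,0],e[:,1],1)[0])
    for z in (19,48,64): print(" face y if edge at z",z,np.median(Bd(onz(p,P,z))[:,1]),"u",np.median(np.array(P)[:,0]))
    print(im[170,274:292].mean(1).round())
E
python3 - <<'E'
from gapm import *
gapmeas(np.load("i_w.npy",allow_pickle=True).item(),cv2.imread("pics/i_w.png"))
E
```

```text
tail y 10.222431498287639 u 280.32247899159665 slope 0.00022958080985118663
 face y if edge at z 19 7.194347146314169 u 283.76474542495885
 face y if edge at z 48 7.538548526544806 u 283.76474542495885
 face y if edge at z 64 7.728452736327224 u 283.76474542495885
[ 90.  88.  90.  90.  90.  87. 111. 222. 228. 227. 115.  72.  93.  95.
  93.  95.  94.  97.]
```

Vision puts the gap at about 2.9 mm and the finger-contact arithmetic gives 2.7 mm. I'll close it with slow position control.

Run:
```python
from gapm import *
from endm import endmeas
line_to(W(-25,-5,160),200); reach(W(52,-46,150),Q); line_to(W(52,-46,102),120); 
line_to(W(52,-36.5,102),40); st()
line_to(W(52,-31.25,102),8,contact_N=12); sleep(.2); o=st("push")
e=-30.95-Bd(o["position"])[1]; print("err",e)
if e>0.1: line_to(W(52,-31.25+e,102),5,contact_N=12); sleep(.2); st("push b")
line_to(W(52,-46,102),60); line_to(W(52,-46,150),250)
reach(W(-25,10,150),Q); sleep(.3); st("look")
p,im=grab("wrist","j_w"); crop(im,220,60,160,120,5,"j_c")
try: gapmeas(p,im)
except Exception as x: print(x)
reach(W(-25,150,130),Q); sleep(.3); st("look2")
p,im=grab("wrist","j_w2"); endmeas(p,im); crop(im,220,90,160,120,5,"j_c2")
```

```text
t 29.45 bed [ 52.18 -36.17] z 102.46 F bed [0.8 0.5 0.4] w 0.3
push t 30.46 bed [ 51.99 -31.35] z 101.98 F bed [ 0.5 -3.8  0.9] w 0.3
err 0.39825368421730545
push b t 30.91 bed [ 51.97 -30.92] z 101.97 F bed [ 0.2 -3.8 -0.3] w 0.3
look t 32.42 bed [-24.39   9.54] z 149.65 F bed [-0.3 -0.5  0.6] w 0.6
index 0 is out of bounds for axis 0 with size 0
look2 t 33.39 bed [-24.76 148.94] z 130.19 F bed [-0.  -0.1 -0.2] w 0.3
brown top edge y 150.07742657702966 at u 279.6234756097561 slope 0.0005776208280803453
dark left edge as z18 (line far edge) 151.22820823470346
line on fence top 149.82847357355166
```

View pics/j_c.png

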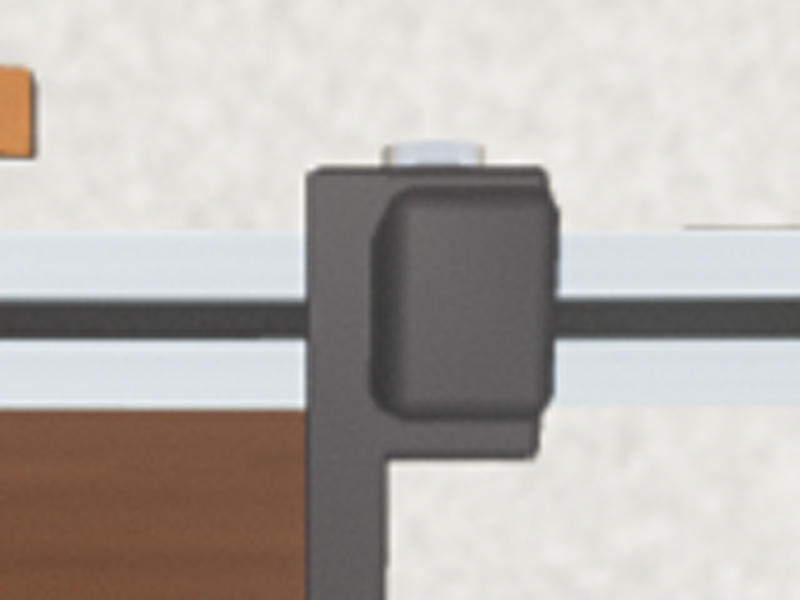

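View pics/j_c2.png

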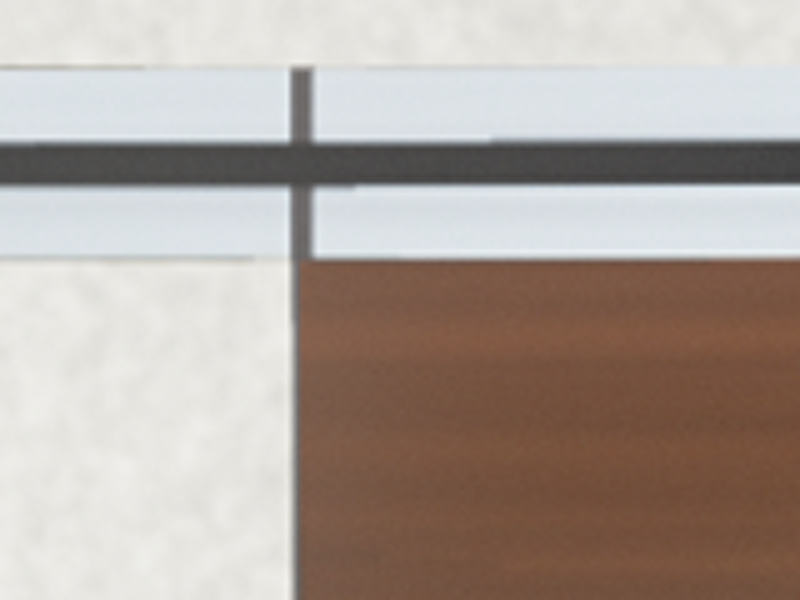

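There is no bed visible between the tail and the stop's face, which meet at crop u≈305. The board's leading end is still on the line at 150.08, where the line's centre measures 149.83. The arm is clear of everything, so I'm handing in.

```bash
python3 -c "
from h import *
line_to(W(-25,150,180),150); st('end'); finish_job()"
```

```text
end t 33.92 bed [-25.26 149.82] z 179.80 F bed [ 0.6  0.  -0.9] w 0.8
the job is handed in; nothing more can be done
```

The board is flat against the fence with its leading end on the scribed line, and the stop's face meets its tail. I handed the job in at about 34 s.

I pushed the board flush to the fence with both open fingers. I then pushed it along from the tail with the fingers closed, in two steps with a check in between. Only after that did I push the stop up by its grip, parking it about 3 mm short to measure and then closing the gap slowly.

**Board on the line:** the last picture puts its leading end at y ≈ 150.1 mm, against 149.8–149.9 mm for the line's centre. It is square to the fence, with no visible gap.

**Stop against the tail:** no bed shows between them in the last picture. My gap-measuring routine failed on that picture (an index error, most likely because no gap was left to find), so the contact is judged by eye and from the finger position. Closing the gap moved the board's end by about 0.05 mm, within measuring error.

**Two estimates disagreed slightly:** the gap before the last push came out at 2.9 mm from the camera and 2.7 mm from the finger contact. I pushed the full 2.9 mm.

**Everything else:** I moved nothing else on purpose, but I did not check the other items one by one afterwards. The wrist-force readings I printed stayed under 5 N, and the first push against the fence was set to stop at 9 N.

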